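Pack red lamp modules, tabs all one way

ROBOT

A 6-joint arm with a two-finger parallel gripper is mounted at the origin on the work surface. World frame = base frame: x ahead of the robot, y to its left, z up, the work surface at z = 0. Lengths are in m, angles in rad, forces in N, time in s.
With the tool pointing down it reaches from about 0.275 to 1 m from the base axis. Payload 8.4 kg.
Tool frame: the origin (TCP) lies on the centre line of the jaws, within the pads' length; the fingertips stand 17 mm ahead of it and the grasp point (between the pads) lies 2 mm behind it (bot.tcp_to_tips is the y of the fingertips in the tool frame, in m); y points along the fingers, z is the direction in which the jaws open and shut, and the axes are right-handed (so a half turn about y gives the same grasp; the last joint's range is limited). The gripper opens to 85 mm and grips with 20 to 120 N. Pads are 22 mm wide; open, the fingers measure 114 mm over their backs; the gripper's body (76 mm by 85 mm) begins 54 mm behind the grasp point. The pads swing forward as they close: fully open they stand 13 mm farther back than shut.
Start: joints at [1.345, 0.353, 1.633, -0, 1.155, -0.002], TCP at [0.139, 0.609, 0.248] pointing down, gripper open.
Joint ranges: [-2.63, 2.63], [-0.92, 2.1], [0.06, 2.66], [-1.3, 4.44], [0, 2.69], [-3.02, 3.02]. Speed limits (rad/s): [2.22, 2.22, 2.79, 3.14, 3.14, 3.14].

INTERFACE

Orientations are given as a unit quaternion [x, y, z, w].
In Python, from workcell import bot, hand, kinematics, get_obs, vision, hand_in gives the robot as it stands. The module is installed in compiled form; this text tells all that it offers. Calls block until the motion is done:
- bot.reach(position, orientation): joint-space move of the TCP to a pose.
- bot.servo_line(position, ori=None, velocity=0.15): straight line of the TCP; ori=None keeps the orientation; velocity is the mean speed in m/s.
- bot.goto_joints(angles): joint-space move.
- hand.move_gripper(opening, strength=None): finger opening in m; strength is the grip in N (None keeps the last); returns when the fingers have stopped.
- bot.dwell(seconds).
- kinematics.solve_ik(position, orientation): joint angles nearest the present ones, or None.
- get_obs(): the state.
- vision.read_camera(name): name is "side" or "top"; returns a dict with "frame" (384x512x3 uint8, red, green, blue), "intrinsics" (3x3 intrinsics, pixels), "view" (4x4, takes a point from world to camera coordinates). Camera axes: x right, y down, z forward; pixel columns grow to the right and rows downward; lengths in m; the calibration is good to about 2 mm. A picture is of the moment at which its call begins. There is no depth.
A pose or a line that the arm cannot do raises bot.IKError and nothing moves.
- hand_in(): hands the job in, once; it reports no verdict.
The state is a dict: "time_s": time; "joint_pos": joint angles; "joint_vel": joint speeds; "joint_efforts": joint torques, N m; "position": TCP position; "orientation": TCP orientation; "wrist_force": force on the tool from outside, world axes, zero at the start; "ft_torque": the same for the moment, N m; "gripper_width": finger opening in m.
Only numpy, scipy, OpenCV 4.12 (cv2) and the standard library are available. Lean on these libraries where they do the work, as an engineer would, in place of code of your own. Each camera call takes 0.05 s, during which the arm holds its last target.

TASK

Put the two red lamp modules into the black foam tray, one in each pocket (either one in either pocket), lying flat on the pocket floor with both ivory connector tabs pointing to the tray's yellow-striped end. Set them down rather than drop them, and leave the amber module where it is.

Things in the scene. Friction and masses are not known exactly. Their poses are not given: they have to be found in the camera images.
- red_lamp_a: Red lamp module, lens down: red shell 80 x 52 x 16 mm; on it a dark grey block (44 mm in x, 28 mm in y: grip here), top 50 mm above the underside plus 2 mm fins; an ivory connector tab 16 mm long, 22 wide, sticks out of one short end. 96 mm long in all, 0.08 to 0.16 kg. Origin: on the underside, midway along the 96 mm, below the block's centre; +x out through the tab, +z up.
- red_lamp_b: Second red module, the same in every way as red_lamp_a (sizes, origin, axes).
- amber_lamp: Amber module, not wanted here: same shape, size, origin and axes as red_lamp_a but with an amber lens shell.
- tray: Black foam tray, fixed, 152 (x) by 198 mm (y), rim 22 mm high. Origin: at bench level, middle of the yellow-striped end's outer edge; +x points out through that end, so the tray spans x = 0 to -152 mm. Two pockets, each 116 (x) by 72 mm (y), floor 6 mm above the bench, centred at x = -82, y = +51 and -51 mm; a module has 10 mm to spare all round, and fits either way round.
There are look-alikes about, which are no part of the job. Leave any blue look-alike of the red_lamp_a alone. Leave any pink look-alike of the tray alone.

How it is judged:
At the end, for the whole second after the job is handed in: One red module lies at rest in each tray pocket: origin within 20 mm (tray x) and 18 mm (tray y) of the pocket centre, underside within 5 mm of the pocket floor, level within 0.1 rad, its length within 0.35 rad of the tray's x axis and its tab towards the yellow-striped end ((((x of red_lamp_a in the frame of tray between -0.102 and -0.062 m and y of red_lamp_a in the frame of tray between 0.033 and 0.069 m and z of red_lamp_a in the frame of tray below 0.011 m and angle between red_lamp_a's own z axis and vertical below 0.1 rad and angle between the x axis of red_lamp_a and the x axis of tray, either way round below 0.35 rad and x of tray in the frame of red_lamp_a above 0 m and linear speed of red_lamp_a below 0.02 m/s) and (x of red_lamp_b in the frame of tray between -0.102 and -0.062 m and y of red_lamp_b in the frame of tray between -0.069 and -0.033 m and z of red_lamp_b in the frame of tray below 0.011 m and angle between red_lamp_b's own z axis and vertical below 0.1 rad and angle between the x axis of red_lamp_b and the x axis of tray, either way round below 0.35 rad and x of tray in the frame of red_lamp_b above 0 m and linear speed of red_lamp_b below 0.02 m/s)) or ((x of red_lamp_a in the frame of tray between -0.102 and -0.062 m and y of red_lamp_a in the frame of tray between -0.069 and -0.033 m and z of red_lamp_a in the frame of tray below 0.011 m and angle between red_lamp_a's own z axis and vertical below 0.1 rad and angle between the x axis of red_lamp_a and the x axis of tray, either way round below 0.35 rad and x of tray in the frame of red_lamp_a above 0 m and linear speed of red_lamp_a below 0.02 m/s) and (x of red_lamp_b in the frame of tray between -0.102 and -0.062 m and y of red_lamp_b in the frame of tray between 0.033 and 0.069 m and z of red_lamp_b in the frame of tray below 0.011 m and angle between red_lamp_b's own z axis and vertical below 0.1 rad and angle between the x axis of red_lamp_b and the x axis of tray, either way round below 0.35 rad and x of tray in the frame of red_lamp_b above 0 m and linear speed of red_lamp_b below 0.02 m/s)))); the robot touches nothing.
It fails at once if the amber module is moved by more than 30 mm (distance of amber_lamp from where it was at the start of the episode above 0.03 m).
It fails at once if a red module is dropped: it falls faster than 0.9 m/s (about 40 mm of free fall) with no finger on it (linear speed of red_lamp_a above 0.9 m/s and contact force between the fingers and red_lamp_a below 0.05 N).
It fails at once if a red module is dropped: it falls faster than 0.9 m/s (about 40 mm of free fall) with no finger on it (linear speed of red_lamp_b above 0.9 m/s and contact force between the fingers and red_lamp_b below 0.05 N).
It also fails if it takes over 54 s, if anything falls off the work surface, if the arm or the gripper's body presses on something with over 40 N, if the wrist force passes 120 N, or if a joint passes its speed limit or range.

## Working session

There is one attempt and no reset: what is moved stays moved. The work goes in short steps, each a Python script; the robot and the scene stay as the last script left them, time stands still between calls to the robot, and variables do not carry over. Pictures are saved under pics/ and viewed, and the job is handed in when it is done.

```bash
mkdir -p pics; python3 - <<'E'
from workcell import bot,hand,get_obs,vision
import cv2,numpy as np,pickle
o=get_obs();print(o['time_s'],o['position'],o['orientation'],o['gripper_width'],bot.tcp_to_tips)
d={}
for n in('top','side'):
    c=vision.read_camera(n);d[n]=c
    cv2.imwrite(f'pics/{n}0.png',cv2.resize(c['frame'][:,:,::-1],(800,600),interpolation=cv2.INTER_CUBIC))
    print(n,c['intrinsics'],c['view'])
pickle.dump(d,open('cams0.pkl','wb'))
E
```

```text
0.0 [0.13860145 0.60895029 0.24756535] [ 0.70318418 -0.07900978  0.0788959  -0.7021858 ] 0.08525107292908735 0.017
top [[375.76528531   0.         256.71732303]
 [  0.         375.76528531 190.37279965]
 [  0.           0.           1.        ]] [[-0.02032956 -0.99904162 -0.03876267  0.06470086]
 [-0.99115552  0.02522417 -0.13028616  0.64284642]
 [ 0.13113906  0.03577118 -0.99071841  0.78963159]
 [ 0.          0.          0.          1.        ]]
side [[435.53086934   0.         251.32586753]
 [  0.         435.53086934 187.82702502]
 [  0.           0.           1.        ]] [[ 0.94687974 -0.32152607 -0.00630344 -0.59397356]
 [-0.19931565 -0.57136776 -0.7961232   0.16769628]
 [ 0.25237278  0.75508931 -0.60510174  0.96113822]
 [ 0.          0.          0.          1.        ]]
```

View pics/top0.png

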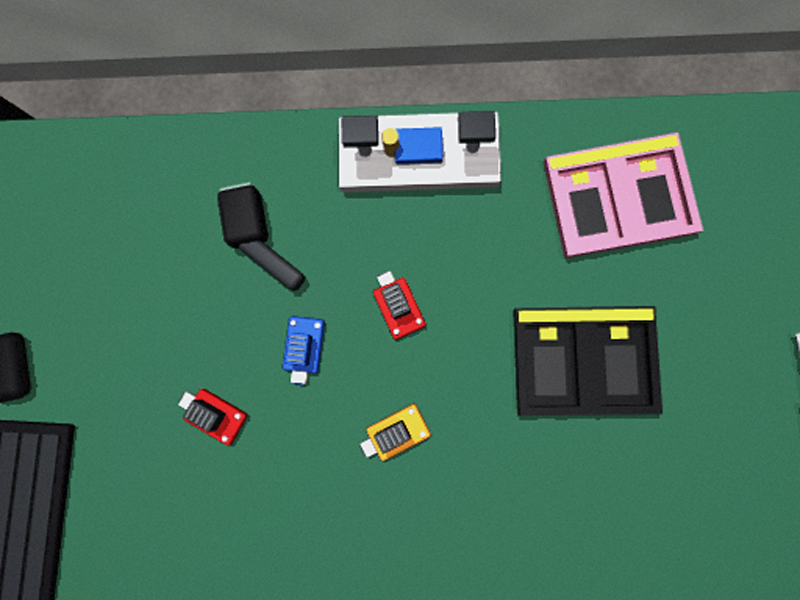

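View pics/side0.png

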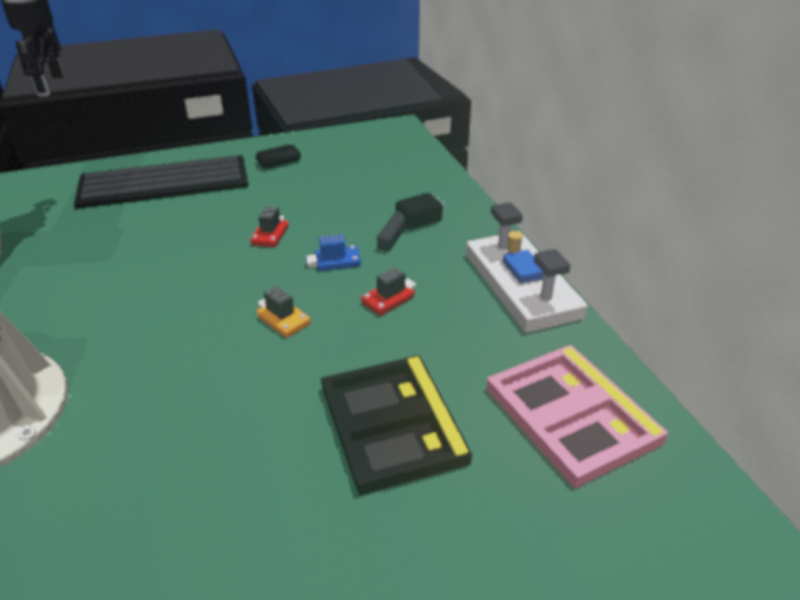

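The top view shows the red modules at about (212,415) and (400,305) in the 800-wide picture. The amber one is at (395,433) and the black tray is at (515-660, 308-415), with its stripe on the far (+x) side. Next I'll enlarge crops.

```bash
python3 - <<'E'
import cv2,pickle,numpy as np
d=pickle.load(open('cams0.pkl','rb'));f=d['top']['frame'][:,:,::-1]
def crop(x,y,w,h,s):
    c=cv2.resize(f[y:y+h,x:x+w],None,fx=s,fy=s,interpolation=cv2.INTER_CUBIC)
    for i in range(0,w,10): cv2.putText(c,str(x+i),(i*s,8),0,.3,(255,255,255));cv2.line(c,(i*s,0),(i*s,h*s),(255,255,255) ,1) if 0 else cv2.line(c,(i*s,10),(i*s,14),(255,255,255),1)
    for i in range(0,h,10): cv2.putText(c,str(y+i),(0,i*s+4),0,.3,(255,255,255));cv2.line(c,(20,i*s),(25,i*s),(255,255,255),1)
    return c
a=crop(110,240,54,50,7);b=crop(232,168,50,50,7)
cv2.imwrite('pics/reds.png',np.hstack([a,b]))
cv2.imwrite('pics/tray.png',crop(322,190,110,80,7))
E
```

```text
(no output)
```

View pics/reds.png

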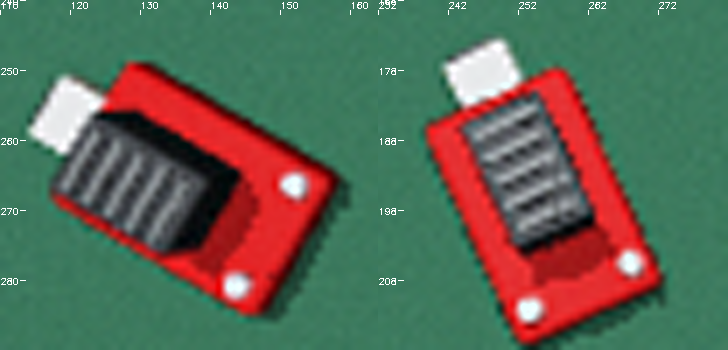

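View pics/tray.png

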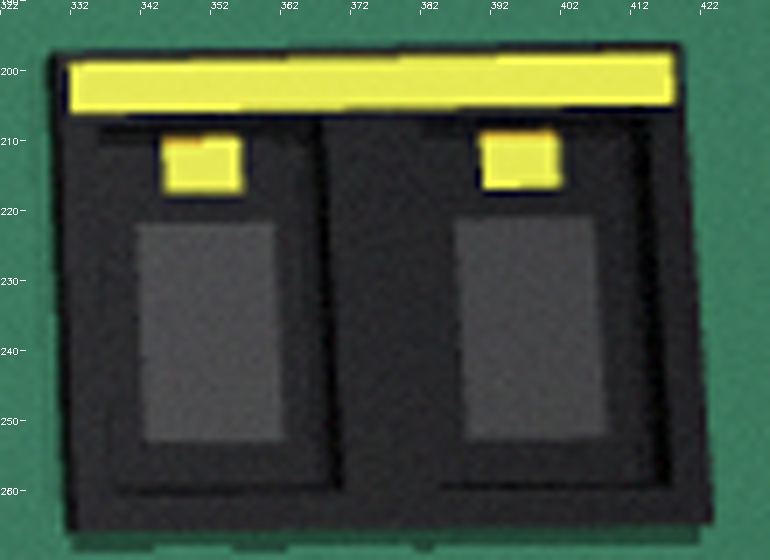

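```bash
cat > h.py <<'E'
import numpy as np,cv2
from scipy.optimize import least_squares
def proj(c,P):
    p=np.c_[P,np.ones(len(P))]@np.array(c['view']).T; q=p[:,:3]@np.array(c['intrinsics']).T
    return q[:,:2]/q[:,2:]
def T(p,M):
    c,s=np.cos(p[2]),np.sin(p[2]); M=np.array(M,float)
    return np.c_[p[0]+c*M[:,0]-s*M[:,1],p[1]+s*M[:,0]+c*M[:,1],M[:,2]]
def fit(c,M,px,p0):
    r=least_squares(lambda p:(proj(c,T(p,M))-px).ravel(),p0)
    return r.x,r.fun.reshape(-1,2)
SH=[[32,26,16],[32,-26,16],[-48,-26,16],[-48,26,16]]
BL=[[22,14,51],[22,-14,51],[-22,-14,51],[-22,14,51]]
MOD=np.array(SH+BL)/1e3
TR=np.array([[0,99,22],[0,-99,22],[-152,-99,22],[-152,99,22]])/1e3
def uncrop(p,x0,y0,s=7): return (np.array(p,float)+.5)/s-.5+[x0,y0]
E
python3 - <<'E'
from h import *
import pickle
c=pickle.load(open('cams0.pkl','rb'))['top']
V=np.array(c['view']);print('cam',-V[:3,:3].T@V[:3,3])
# tab left-up; module +x toward tab; left side(+y) of it
A=uncrop([(52,195),(129,63),(334,177),(252,312),(53,190),(97,113),(207,183),(160,252)],110,240)
B=uncrop([(427-378,130),(560-378,70),(661-378,277),(523-378,342),(462-378,123),(540-378,93),(594-378,213),(523-378,245)],232,168)
t=uncrop([(52,55),(680,45),(712,520),(68,528)],322,190)
for n,M,p,q0 in(('A',MOD,A,[.4,.3,1]),('B',MOD,B,[.5,.05,.4]),('T',TR,t,[.5,-.2,0])):
    x,r=fit(c,M,p,q0);print(n,x.round(4),np.hypot(*x[:2]).round(3),'\n',r.round(1).tolist())
E
```

```text
cam [0.53492458 0.02017754 0.86856452]
A [0.4856 0.3321 1.0457] 0.588 
 [[-0.9, 0.4], [-0.1, -1.0], [0.5, 0.0], [0.4, 1.4], [-1.0, -0.3], [-0.6, -0.7], [0.8, -0.7], [0.8, 0.9]]
B [0.6406 0.0578 0.4119] 0.643 
 [[-0.9, -0.4], [0.7, -1.3], [1.0, 0.6], [-0.1, 1.0], [-0.5, 0.2], [-0.1, -0.9], [0.6, -0.0], [-0.8, 0.8]]
T [ 0.6274 -0.2111 -0.0088] 0.662 
 [[0.1, -0.6], [-0.3, -0.6], [-0.2, 0.8], [0.4, 0.5]]
```

```bash
python3 - <<'E'
from h import *
import pickle
c=pickle.load(open('cams0.pkl','rb'))['side']
f=cv2.resize(c['frame'][:,:,::-1],None,fx=4,fy=4,interpolation=cv2.INTER_CUBIC)
for p,M in(([.4856,.3321,1.0457],MOD),([.6406,.0578,.4119],MOD),([.6274,-.2111,-.0088],TR)):
    q=(proj(c,T(p,M))+.5)*4
    for k in range(0,len(q),4): cv2.polylines(f,[q[k:k+4].astype(int).reshape(-1,1,2)],True,(255,255,0),1)
cv2.imwrite('pics/side1.png',f[480:1280,600:1250][:,:][::1,::1][:600] if 0 else cv2.resize(f[500:1280,600:1240],(492,600)))
E
```

```text
(no output)
```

View pics/side1.png

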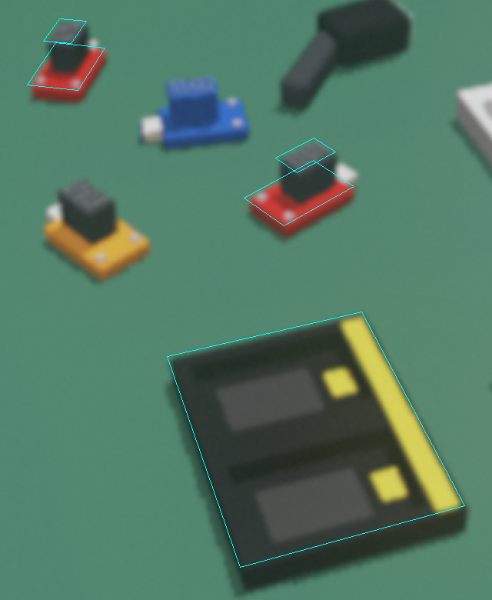

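The side overlay agrees to within about 3 mm, so I can act on these poses. I'll check IK for both grasp variants, then pick A.

```bash
cat >> h.py <<'E'
from scipy.spatial.transform import Rotation as Ro
def ori(yaw,flip):
    z=np.array([-np.sin(yaw),np.cos(yaw),0])*(-1 if flip else 1); y=np.array([0,0,-1.])
    return Ro.from_matrix(np.c_[np.cross(y,z),y,z]).as_quat()
A=[.4856,.3321,1.0457];B=[.6406,.0578,.4119];TP=[.6274,-.2111,-.0088]
def pocket(s): return T(TP,[[-.082,s*.051,0]])[0][:2]
E
python3 - <<'E'
from h import *
from workcell import *
for n,p,s in(('A',A,-1),('B',B,1)):
  for fl in(0,1):
    for z in(.04,.16):
      print(n,fl,z,[None if (q:=kinematics.solve_ik([*xy,z],ori(y,fl))) is None else np.round(q,2).tolist() for xy,y in((p[:2],p[2]),(pocket(s),TP[2]))])
E
```

```text
A 0 0.04 [[0.6, 0.56, 1.85, -0.0, 0.73, -2.02], [-0.45, 0.58, 1.81, -0.0, 0.75, -2.01]]
A 0 0.16 [[0.6, 0.39, 1.79, -0.0, 0.96, -2.02], [-0.45, 0.42, 1.76, -0.0, 0.97, -2.01]]
A 1 0.04 [[0.6, 0.56, 1.85, -0.0, 0.73, 1.12], [-0.45, 0.58, 1.81, -0.0, 0.75, 1.13]]
A 1 0.16 [[0.6, 0.39, 1.79, -0.0, 0.96, 1.12], [-0.45, 0.42, 1.76, -0.0, 0.97, 1.13]]
B 0 0.04 [[0.09, 0.63, 1.72, -0.0, 0.79, -1.9], [-0.29, 0.54, 1.9, -0.0, 0.7, -1.85]]
B 0 0.16 [[0.09, 0.47, 1.67, -0.0, 1.0, -1.9], [-0.29, 0.37, 1.83, -0.0, 0.94, -1.85]]
B 1 0.04 [[0.09, 0.63, 1.72, -0.0, 0.79, 1.25], [-0.29, 0.54, 1.9, -0.0, 0.7, 1.29]]
B 1 0.16 [[0.09, 0.47, 1.67, -0.0, 1.0, 1.25], [-0.29, 0.37, 1.83, -0.0, 0.94, 1.29]]
```

```bash
cat >> h.py <<'E'
def pick(p):
    from workcell import bot,hand,get_obs
    o=ori(p[2],1); hand.move_gripper(.062,60)
    bot.reach([*p[:2],.14],o); bot.servo_line([*p[:2],.040],velocity=.1)
    print('at',get_obs()['position'],get_obs()['wrist_force'])
    hand.move_gripper(.0,60); s=get_obs();print('w',s['gripper_width'],s['wrist_force'])
    bot.servo_line([*p[:2],.14],velocity=.1); s=get_obs();print('lift w',s['gripper_width'],s['wrist_force'],s['time_s'])
def snap(n):
    from workcell import vision
    for k in('top','side'):
        f=vision.read_camera(k)['frame'][:,:,::-1]; cv2.imwrite(f'pics/{n}_{k}.png',cv2.resize(f,(800,600),interpolation=cv2.INTER_CUBIC))
E
python3 - <<'E'
from h import *
pick(A);snap('a1')
E
```

```text
at [0.48601142 0.33237368 0.04058521] [-0.20491739  0.49661332 -0.16620613]
w 0.027177197248097154 [0.1859131  0.13382024 6.2758616 ]
lift w 0.02696325609666569 [ 0.51830311 -0.65194541 -1.33384636] 4.85
```

View pics/a1_side.png

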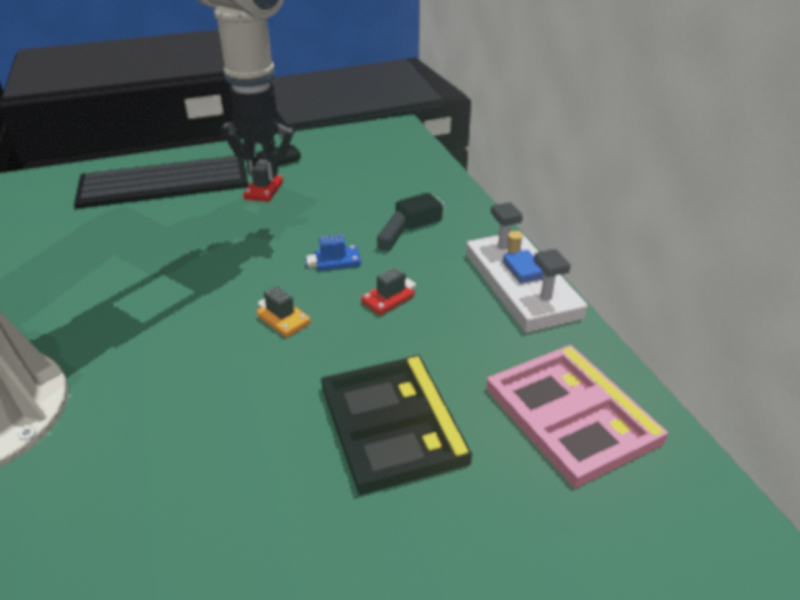

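View pics/a1_top.png

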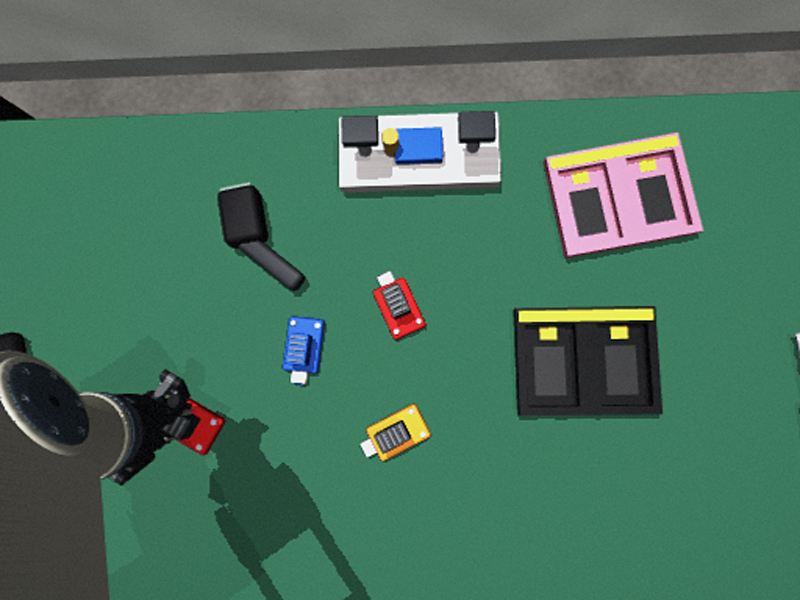

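A is held level (27 mm wide in the jaws), and nothing else has moved. The closing pads touched the shell with about 6 N, so I'll grasp B slightly higher. Next I set A in the −y pocket.

```bash
cat >> h.py <<'E'
def place(s,zg):
    from workcell import bot,hand,get_obs
    xy=pocket(s); o=ori(TP[2],1)
    bot.reach([*xy,.14],o); print(get_obs()['gripper_width'])
    bot.servo_line([*xy,zg+.012],velocity=.1); bot.dwell(.2)
    f0=get_obs()['wrist_force'][2]; z=zg+.010
    while z>zg+.003:
        bot.servo_line([*xy,z],velocity=.03); f=get_obs()['wrist_force'][2]-f0
        if f>2.5: break
        z-=.001
    print('touch z-zg',z-zg,'dF',f)
    hand.move_gripper(.040); bot.dwell(.1)
    bot.servo_line([*xy,.14],velocity=.1); s=get_obs();print(s['time_s'],s['wrist_force'])
E
python3 - <<'E'
from h import *
place(-1,.0406);
E
sed -i 's/,\.040\],velocity/,.043],velocity/' h.py; grep -n "\.043" h.py
python3 -c "
from h import *
pick(B);snap('b1')"
```

```text
0.026725192987348625
touch z-zg 0.0049999999999999975 dF 11.967210529215324
11.2917 [-0.05775068 -0.13842119  0.29048228]
26:    bot.reach([*p[:2],.14],o); bot.servo_line([*p[:2],.043],velocity=.1)
at [0.64115098 0.05786988 0.04367898] [ 0.09166332 -0.17767615  0.23297251]
w 0.027115220268002827 [-0.91446826 -0.83556431  6.05584916]
lift w 0.02723715621964951 [-1.30769909 -0.44653597 -0.55148925] 15.5333
```

View pics/b1_side.png

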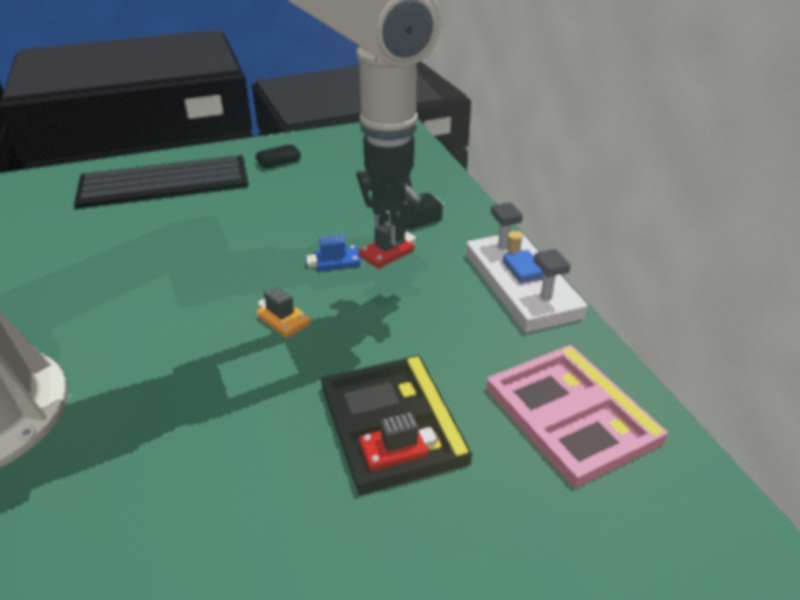

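View pics/b1_top.png

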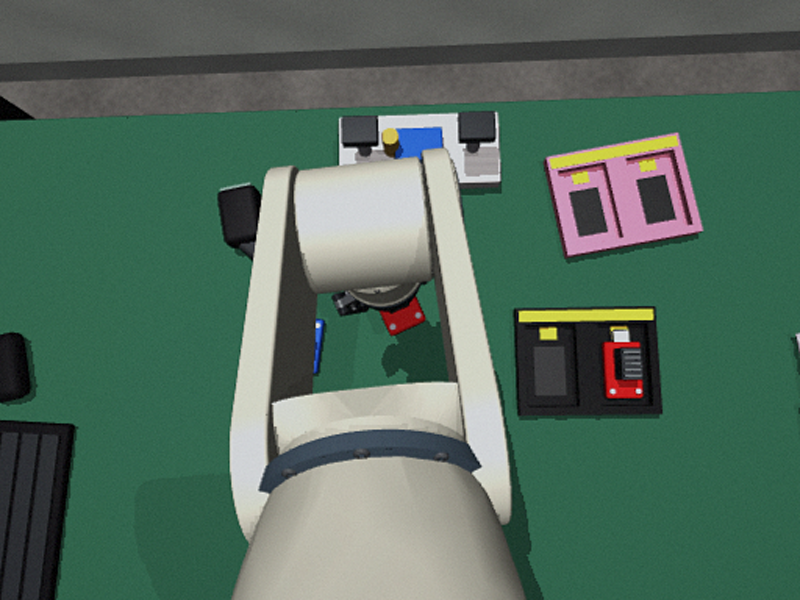

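A sits in the right-hand pocket with its tab towards the stripe. B is held level. Now I place B.

```bash
python3 - <<'E'
from h import *
from workcell import *
place(1,.0437)
bot.reach([.45,.30,.25],ori(.6,1)); snap('c')
import pickle;d={k:vision.read_camera(k) for k in('top','side')};pickle.dump(d,open('c.pkl','wb'))
f=d['top']['frame'][:,:,::-1];cv2.imwrite('pics/c_tray.png',cv2.resize(f[190:270,322:432],None,fx=7,fy=7,interpolation=cv2.INTER_CUBIC))
f=d['side']['frame'][:,:,::-1];cv2.imwrite('pics/c_trays.png',cv2.resize(f[215:325,195:310],None,fx=5,fy=5,interpolation=cv2.INTER_CUBIC))
E
```

```text
0.027081606923560545
touch z-zg 0.0049999999999999975 dF 13.993447688257449
20.7167 [ 0.24345434 -0.31208804 -0.36685947]
```

View pics/c_tray.png

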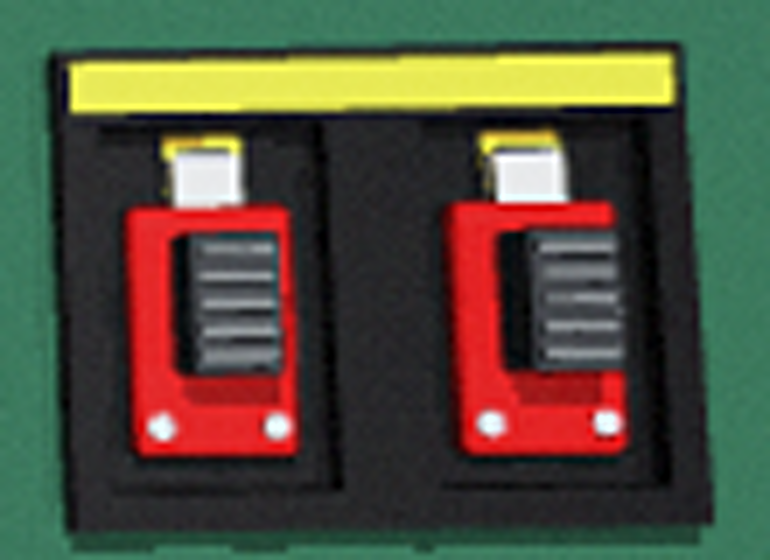

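View pics/c_trays.png

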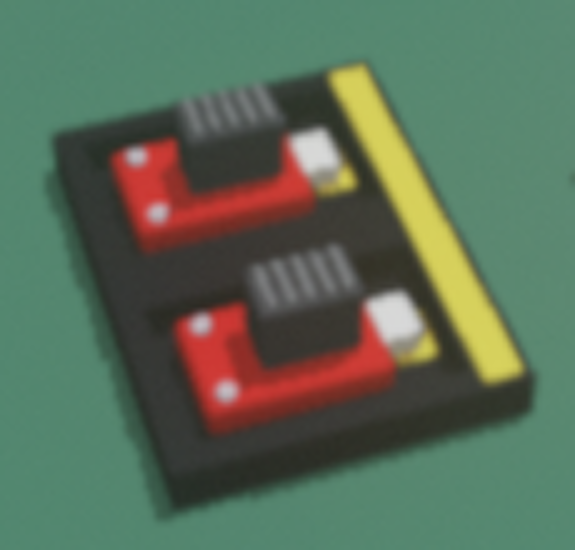

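View pics/c_top.png

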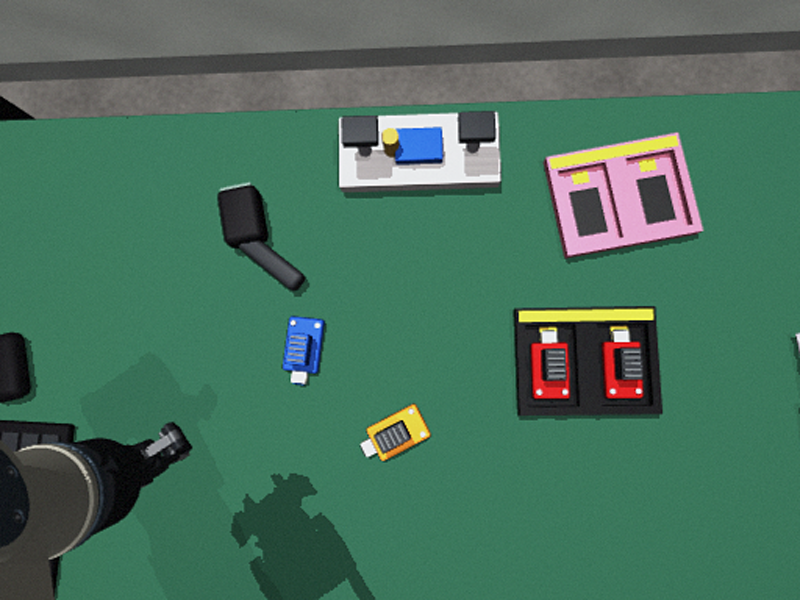

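```bash
python3 - <<'E'
from h import *
from workcell import *
import pickle
c=pickle.load(open('c.pkl','rb'))['top']
M=np.array(SH)/1e3;M[:,2]=.022
for p in([(127,208),(290,208),(298,455),(135,457)],[(446,204),(613,203),(627,453),(463,455)]):
    x,r=fit(c,M,uncrop(p,322,190),[.55,-.2,0]); d=x[:2]-TP[:2];cs,sn=np.cos(TP[2]),np.sin(TP[2])
    print((cs*d[0]+sn*d[1]).round(4),(-sn*d[0]+cs*d[1]).round(4),(x[2]-TP[2]).round(3),abs(r).max().round(2))
hand_in()
E
```

```text
-0.0822 0.052 -0.011 0.62
-0.0824 -0.0493 -0.0 0.47
the job is handed in; nothing more can be done
```

Both red modules are in the black tray, one in each pocket, with both ivory tabs pointing to the yellow-striped end. I handed the job in a little after 20.7 s on the robot's clock.

- **Position:** fitting the final top picture puts the modules at tray (−82, +52) mm and (−82, −49) mm, within about 2 mm of the pocket centres. They are within about 0.01 rad of the tray's x axis.
- **Height and level:** the top-view fit assumed the modules were on the pocket floor, with the shell top 22 mm above the bench. The evidence that they are is that contact came at 5 mm above the grasp height, about 1 mm short of the nominal floor step, at 12 to 14 N on the wrist. Both also look flat in the side picture.
- **Surroundings:** the amber module, the blue look-alike and the pink tray appear where they were. The gripper was clear of everything.
- **Disagreement:** at the start, the side view disagreed with the top-view poses by about 3 mm, which the tolerances easily cover.
- **Grasp:** the pads touched each module with about 6 N upward as they closed. Raising the second grasp by 3 mm didn't change that, and it did no harm.

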